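# Snap a retaining ring into its shaft groove with ring pliers

### The job

Take the red ring pliers from the blue stand, put their pins into the two eyes of the steel snap ring that lies on the brass shaft shoulder, and spread it only as far as it needs to pass over the shoulder. Push it gently down against the sprung blue cover disc until it is below the shoulder, let it close into the groove there, then put the pliers back upright in their stand. Do not touch the ring with the fingers, and leave the oil bottle, the specimen bar and the screwdriver alone.

Things in the scene. Friction and masses are not known exactly. Their poses are not given: they have to be found in the camera images.
- hub: Fixed bearing housing, origin at its underside on the shaft axis: grey base plate 120 x 120 x 15 mm, round steel body 88 mm across up to 45 mm above the table, a sprung blue cover disc over it, and the shaft end standing up through the disc. Its place and yaw vary, on the robot's left or right.
- groove (a point): Point on the shaft axis, 57.5 mm above the table, where the ring's centre belongs (z up). Shaft from below: copper groove floor 36 mm across; brass shoulder disc 43 mm across, 4 mm thick (underside 60 mm, top 64 mm above the table); brass nose 36 mm across up to 70 mm, tapering to its top at 75 mm.
- cover (a joint): How far the blue disc (86 mm across) is pressed down, m: 0 = up (top 58 mm above the table, 2 mm under the shoulder), 0.0055 = hard stop. Gives from about 6 N, plus 1.8 N per mm. The ring can close under the shoulder when it is pressed 3.5 to 5 mm (12 to 15 N) and then keeps it down 3 mm. Over 22 N harms the bearing.
- ring_center (a point): Centre of the steel snap ring, half-way up its 5 mm thickness, 58 mm outside, 0.1 kg; local x points to the gap, z up. It starts flat and loose round the nose on top of the shoulder. Only the jaws of its two sides (inner radius 19.5 mm, 45 to 90 degrees from the gap) overlap the shoulder; the rest has inner radius 23 mm.
- eye_l (a point): Centre of the ring eye on the ring's +y side: square hole 9 x 9 mm right through the 5 mm thickness, 16 x 16 mm outside. With the ring closed it lies at (33, 11) mm in the ring's local x, y.
- eye_r (a point): Centre of the ring eye on the ring's -y side, same size; at (33, -11) mm in the ring's local x, y with the ring closed.
- side_l (a joint): Opening of the ring's +y side, rad: 0 = closed. It turns outward about local (-18.4, 18.4) mm; the eye moves 5.1 mm outward per 0.1 rad. At 0.11 to 0.12 it just clears the shoulder, 0.15 to 0.19 gives about 1 mm to spare, beyond 0.24 the ring is bent for good. Sprung shut: at the eye 2.4 N closed, 10 N at 0.15.
- side_r (a joint): Opening of the ring's -y side, rad; mirror image of side_l.
- pliers_grip (a point): Centre between the two upright black paddles of the red ring pliers, which start in the stand pins down. y: from paddle to paddle (squeezing direction), z up; a half turn about z gives the same. Paddles 22 mm wide, 44 mm tall (this point half-way up), 6 mm thick, 66 mm over the outer faces at rest, staying parallel. Mass about 0.2 kg.
- pliers_tips (a point): Midway between the two pin ends, 82 mm below pliers_grip, same axes. Brass pins 5 mm thick, 4 mm long, at local y = +11 and -11 mm at rest, under 14 x 14 mm push shoulders, so that a pin does not come through the 5 mm ring.
- jaw_a (a joint): Travel of the pliers, m, 0 at rest to 0.015: squeezing both paddles inward by d each moves both pins outward by d each. Return spring 8 N on each paddle at rest, plus 0.3 N per mm.
- pliers: The pliers' red crossbar, 24 x 88 x 14 mm (x, y, z), origin at the centre of its underside, 36 mm below pliers_grip and 46 mm above pliers_tips. Its top is level with the paddles' lower ends, 22 mm below pliers_grip; fingertips outside the paddles may bear down on it.
- stand_seat (a point): Fixed point of the blue stand where the centre of the crossbar's underside rests, 60 mm above the table; y along the crossbar, z up. Two posts at local y = +-38 mm carry the bar's ends between lips 8 mm high that leave 4 mm of play each way. Place and yaw of the stand vary.
- oil: Amber oil bottle, 44 mm across, 100 mm tall, standing loose; origin at its underside. Leave alone.
- specimen: Steel test bar 55 x 12 x 12 mm, lying loose; origin at its underside. Leave alone.
- screwdriver: Screwdriver lying loose, handle to local -x. Leave alone.
There are look-alikes about, which are no part of the job. What is meant by the part that bears stand_seat is not white, and is the larger of those in its own colour.

How it is judged:
On the way, in this order (a step that is already met when the one before it is completed fails the run):
1. the pins of the pliers spread the ring wide enough to pass over the shoulder (value of joint each of side_l, side_r above 0.1 rad and contact force between pliers and ring above 1 N), for 0.1 s.
2. the ring, still spread by the pliers, has been pressed below the shoulder (value of joint each of side_l, side_r above 0.09 rad and value of joint cover above 0.0027 m and z of ring_center in the frame of groove below 0.0015 m and contact force between pliers and ring above 1 N), for 0.05 s.
3. the ring has closed into the groove (value of joint each of side_l, side_r below 0.05 rad and z of ring_center in the frame of groove between -0.0035 and 0.0015 m and horizontal distance between ring_center and groove below 0.006 m and angle between ring_center's own z axis and vertical below 0.08 rad), for 0.2 s.
At the end, for the whole second after the job is handed in: Ring closed (both sides under 0.05 rad), flat, in the groove: centre at most 1.5 mm above or 3.5 mm below the groove point, within 6 mm of the axis, cover held down 1.8 mm or more. Pliers upright in the stand, within 9 mm of its middle and at seat height (-4 to +6 mm), released (all of step 3 and value of joint cover above 0.0018 m and distance between pliers_grip and stand_seat between 0.032 and 0.042 m and horizontal distance between pliers_grip and stand_seat below 0.009 m and angle between pliers_grip's own z axis and vertical below 0.1 rad and velocity of joint each of side_l, side_r below 0.05 rad/s); the robot touches nothing.
It fails at once if the ring is overspread (an arm beyond 0.24 rad) (value of joint any of side_l, side_r above 0.24 rad).
It fails at once if the ring is pressed on the cover disc with more than 22 N (contact force between ring and cover above 22 N).
It fails at once if the fingers touch the ring (contact force between the fingers and ring above 0.5 N).
It fails at once if a bystander is moved by more than 20 mm (distance of any of oil, specimen, screwdriver from where it was at the start of the episode above 0.02 m).
It also fails if it takes over 72 s, if anything falls off the work surface, if the arm or the gripper's body presses on something with over 40 N, if the wrist force passes 120 N, or if a joint passes its speed limit or range.

### The arm

A 7-joint arm with a two-finger parallel gripper is mounted at the origin on the work surface. World frame = base frame: x ahead of the robot, y to its left, z up, the work surface at z = 0. Lengths are in m, angles in rad, forces in N, time in s.
With the tool pointing down it reaches from about 0.4 to 0.875 m from the base axis. Payload 19.3 kg.
Tool frame: the origin (TCP) lies at the very end of the fingers, on their centre line; the grasp point (between the pads) lies 19 mm behind it; z points along the fingers, y is the line along which they close (so a half turn about z gives the same grasp; the last joint's range is limited). The gripper opens to 85 mm and grips with 20 to 120 N. Pads are 22 mm wide; open, the fingers measure 114 mm over their backs; the gripper's body (76 mm by 85 mm) begins 54 mm behind the grasp point. The pads swing forward as they close: fully open they stand 13 mm farther back than shut.
Start: joints at [1.273, 0.521, -0.036, 1.599, 0.021, 1.021, -0.113], TCP at [0.141, -0.609, 0.231] pointing down, gripper open.
Joint ranges: [-2.91, 2.91], [-0.3, 2.13], [-1.5, 1.42], [0.17, 2.43], [-1.26, 4.41], [0.16, 1.93], [-2.52, 2.52]. Speed limits (rad/s): [1.89, 1.89, 2.39, 2.39, 3.01, 3.01, 3.01].

### API

Orientations are given as [roll, pitch, yaw] about the fixed x, y, z axes, in that order (R = Rz(yaw) Ry(pitch) Rx(roll)).
In Python, from workcell import bot gives the robot as it stands.
- The arm moves only by the tool servo_tool, never from a script. Its argument "plan" is a list of rows, each a list of 7 numbers: the finger opening in cm, from 0 to 8.54, then the shift along the tool's x, y, z in cm, then the turn, a rotation vector about the tool's x, y, z in degrees. In form: [[fingers, x, y, z, wx, wy, wz], ...]. A call has 1 to 10 rows; each row is the pose to reach, as a shift and turn from the pose commanded when the call began, along the tool's axes at that moment; what a row does not reach only later rows make up. A row lasts 1/10 s, in which the tool goes at most 50 mm and 8.59 degrees, less where a joint would pass 70% of its speed; a pose out of reach is approached as far as the arm can. A call with a gripper value outside its range is refused whole. The fingers move at their own pace and stop on an object; "force" is the grip in N (left out, the last holds). Time passes only in rows, so rows that repeat a pose let the fingers close. It gives the time, the measured TCP pose, the force, the opening and the grip force at its end, in the units of the state.
- bot.observe(): the state, without advancing time (a new reading comes with each control period).
- bot.grab_frame(name): name is "side" or "top"; returns a dict with "frame" (384x512x3 uint8, blue, green, red), "mtx" (3x3 intrinsics, pixels), "R" (3x3) and "t" (3): a world point X has camera coordinates R X + t. Camera axes: x right, y down, z forward; pixel columns grow to the right and rows downward; lengths in m; the calibration is good to about 2 mm. A picture is of the moment at which its call begins. There is no depth.
- bot.job_done(): hands the job in; it is judged then, once.
The state is a dict: "clock": time; "qpos": joint angles; "qd": joint speeds; "joint_efforts": joint torques, N m; "position": TCP position; "tool_rot": TCP orientation; "force": force on the tool from outside, world axes, zero at the start; "moment": the same for the moment, N m; "grip_width": finger opening in m; "finger_force": force on a finger pad.
Only numpy, scipy, OpenCV 4.12 (cv2) and the standard library are available. Lean on these libraries where they do the work, as an engineer would, in place of code of your own. Each camera call takes 0.05 s, during which the arm holds its last target. There are 200 camera calls.

## Working session

There is one attempt and no reset: what is moved stays moved. The work goes in short steps, Python scripts to look and compute and a tool call to move; the robot and the scene stay as the last step left them, time stands still between calls to the robot, and variables do not carry over. Pictures are saved under pics/ and viewed, at most 10 in all, crops included, and the job is handed in when it is done.

Besides the shell and the picture viewer there is one more tool, called after ">>>" in YAML: its name, and indented under it one key for each argument. servo_tool: Moves the arm, as the interface text tells. Its arguments: {"type":"object","properties":{"plan":{"type":"array","items":{"type":"array","items":{"type":"number"}}},"force":{"type":"number"}},"required":["plan"]}

```bash
mkdir -p pics; ls; python3 - <<'E'
from workcell import bot
import cv2,pickle
d={}
for n in("side","top"):
    f=bot.grab_frame(n); d[n]=f; cv2.imwrite(f"pics/{n}0.png",cv2.resize(f["frame"],None,fx=1.5,fy=1.5,interpolation=cv2.INTER_CUBIC))
    print(n,f["mtx"].round(1).tolist(),(-f["R"].T@f["t"]).round(3))
pickle.dump(d,open("f0.pkl","wb"))
print(bot.observe())
E
```

```text
pics
side [[379.8, 0.0, 261.0], [0.0, 379.8, 192.5], [0.0, 0.0, 1.0]] [0.145 0.341 0.644]
top [[359.0, 0.0, 256.2], [0.0, 359.0, 190.0], [0.0, 0.0, 1.0]] [ 0.4   -0.021  0.863]
{'clock': 0.1, 'qpos': array([ 1.27282952,  0.52194842, -0.03631125,  1.59993638,  0.0211846 ,
        1.02110114, -0.11282943]), 'qd': array([ 6.90645212e-04, -1.11021453e-03, -6.03574270e-05, -2.31672810e-03,
       -1.24968059e-03, -1.91346106e-04, -7.17083952e-04]), 'joint_efforts': array([ 4.57635106e-03, -9.28496575e+01,  1.98423542e+00, -3.70535767e+01,
        1.81597529e-02,  5.29979050e-03,  3.77657329e-06]), 'position': array([ 0.14102205, -0.60857822,  0.23079243]), 'tool_rot': array([-3.14058586e+00,  6.52880232e-05,  2.27704077e-01]), 'force': array([0.30228474, 0.37325371, 0.38643182]), 'moment': array([-0.00516502,  0.02936543,  0.01187262]), 'finger_force': 0.0, 'grip_width': 0.08533282232794778}
```

View pics/side0.png

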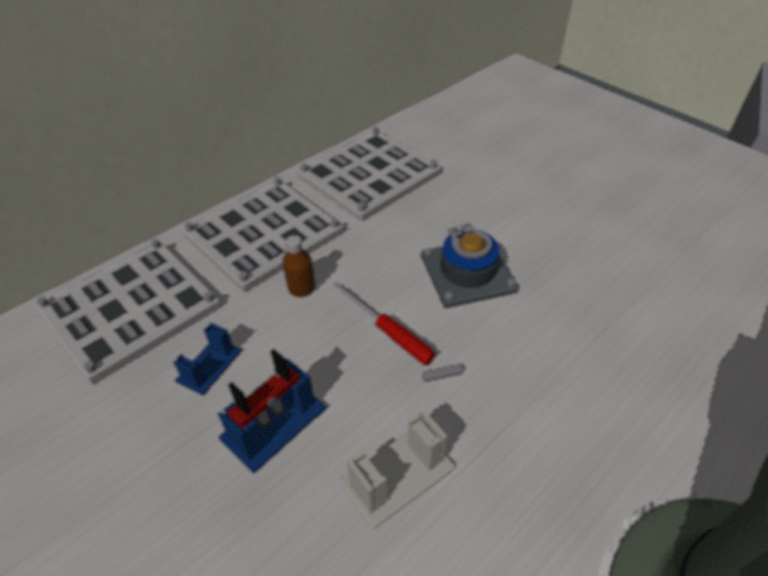

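View pics/top0.png

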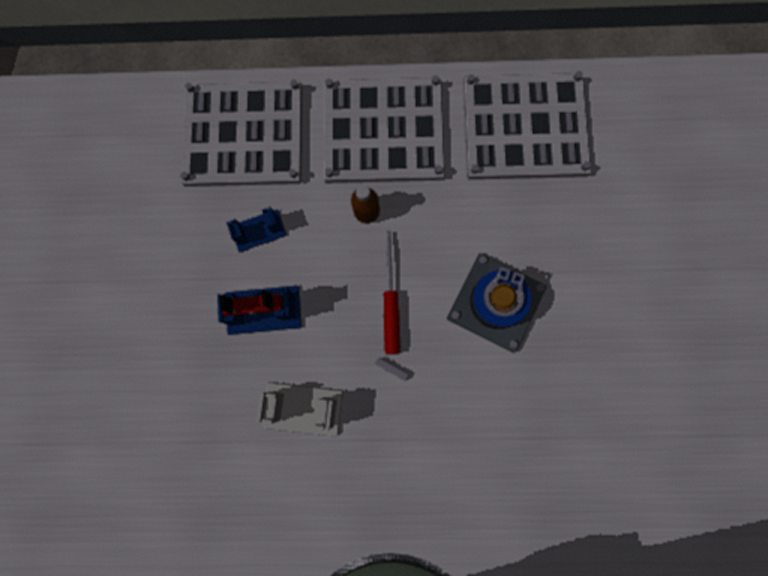

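The side view shows three possible stands: the large blue one holding the red pliers (side 270,420; top 260,310), a small blue one (side 208,358; top 257,230) and a white one (side 400,470; top 302,410). I choose the large blue one. The hub is at side 470,260 and top 503,298. The bottle, screwdriver and bar lie between the stand and the hub.

```bash
python3 - <<'E'
import cv2,pickle,numpy as np
d=pickle.load(open("f0.pkl","rb"))
def crop(n,x,y,w,h,s):
    c=cv2.resize(d[n]["frame"][y:y+h,x:x+w],None,fx=s,fy=s,interpolation=cv2.INTER_CUBIC)
    c=cv2.convertScaleAbs(c,alpha=1.6)
    for i in range(0,w,10):
        cv2.line(c,(i*s,0),(i*s,4),(0,255,0),1); cv2.putText(c,str(x+i),(i*s,14),0,.33,(0,255,0),1)
    for i in range(0,h,10):
        cv2.line(c,(0,i*s),(4,i*s),(0,255,0),1); cv2.putText(c,str(y+i),(5,i*s+4),0,.33,(0,255,0),1)
    return c
a=crop("side",140,225,80,60,5);a=cv2.resize(a,(400,300))
b=crop("top",140,185,80,60,5)
c=crop("side",275,145,80,60,5)
e=crop("top",295,165,80,60,5)
cv2.imwrite("pics/crops.png",np.vstack([np.hstack([a,b]),np.hstack([c,e])]))
E
```

```text
(no output)
```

View pics/crops.png

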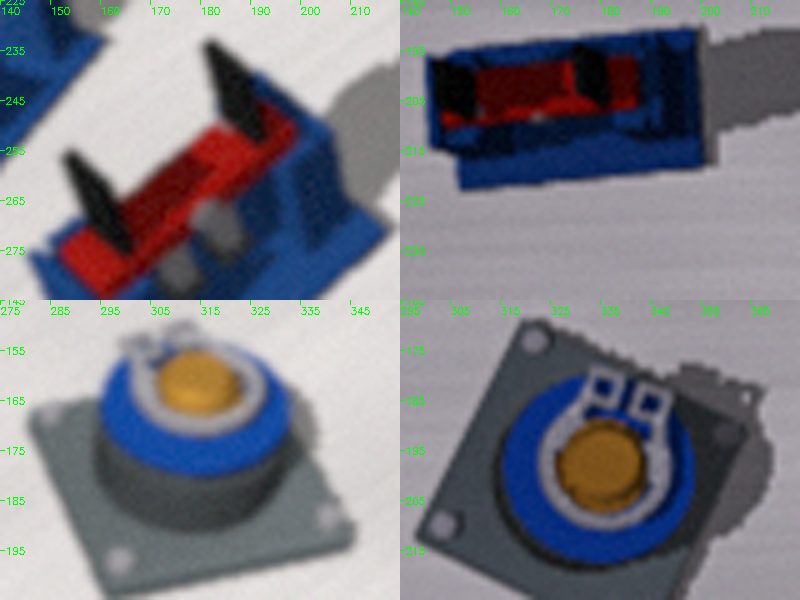

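The crops confirm the red pliers sit in the big blue stand. In the top view the paddles are at about (151,202) and (178,200). The ring eyes are at top (335.6,182.4) and (345.2,185.4), and side (302.4,153.4) and (311.4,150.6). Next I fit the poses from these pixels.

```bash
cat > h.py <<'E'
import cv2,numpy as np
from scipy.optimize import least_squares
def proj(f,P):
    c=np.atleast_2d(P)@f["R"].T+f["t"]; return (c@f["mtx"].T)[:,:2]/c[:,2:]
def tri(fs,px):
    r=lambda X:np.concatenate([proj(f,X)[0]-p for f,p in zip(fs,px)])
    s=least_squares(r,[.5,0,.06]); return s.x,s.fun
def pose(L,p): # p x,y,z,yaw
    L=np.atleast_2d(L);c,s=np.cos(p[3]),np.sin(p[3])
    return L@np.array([[c,-s,0],[s,c,0],[0,0,1]]).T+p[:3]
E
cat > m.py <<'E'
import pickle
from h import *
d=pickle.load(open("f0.pkl","rb"));S,T=d["side"],d["top"]
n=lambda u,v,ou,ov,x,y:np.array([x+(u-ou+.5)/5-.5,y+(v-ov+.5)/5-.5])
st=lambda u,v:n(u,v,400,0,140,185); ss=lambda u,v:n(u,v,0,0,140,225)
ht=lambda u,v:n(u,v,400,300,295,165); hs=lambda u,v:n(u,v,0,300,275,145)
# pliers (local frame at grip): clicks
C=[(T,st(437,60),(11,33,22)),(T,st(440,112),(-11,33,22)),(T,st(475,117),(-11,27,-22)),(T,st(573,50),(11,-27,22)),(T,st(575,98),(-11,-27,22)),(T,st(607,103),(-11,-33,-22)),
(S,ss(64,152),(11,33,22)),(S,ss(205,42),(11,-27,22)),(S,ss(130,250),(-11,33,-22)),(S,ss(262,140),(-11,-33,-22)),(S,ss(105,298),(-12,44,-22))]
r=lambda p:np.concatenate([(proj(f,pose(np.array(l)/1e3,p))[0]-q) for f,q,l in C])
s=least_squares(r,[.5,.2,.096,0],loss="soft_l1");print("pliers",s.x.round(4));print(r(s.x).reshape(-1,2).round(1).tolist());P=s.x
el=tri([T,S],[ht(603,387),hs(137,343)]);er=tri([T,S],[ht(651,403),hs(183,329)]);print("eyes",el,er)
# disc boundary
def hub(f,c,w,lo,hi):
    m=cv2.inRange(cv2.cvtColor(f["frame"],cv2.COLOR_BGR2HSV),(105,120,40),(130,255,255));k=np.zeros_like(m);k[c[1]:c[1]+60,c[0]:c[0]+80]=m[c[1]:c[1]+60,c[0]:c[0]+80]
    p=np.concatenate(cv2.findContours(k,cv2.RETR_EXTERNAL,cv2.CHAIN_APPROX_NONE)[0]); return cv2.convexHull(p)[:,0].astype(float)
a=np.linspace(0,2*np.pi,180)
H={}
for nm,f,c in(("T",T,(295,165)),("S",S,(275,145))):
    h=hub(f,c,0,0,0)
    def rr(p):
        q=proj(f,np.c_[p[0]+p[2]*np.cos(a),p[1]+p[2]*np.sin(a),0*a+.058]).astype(np.float32)
        return [cv2.pointPolygonTest(q.reshape(-1,1,2),(float(x),float(y)),True) for x,y in h]
    s=least_squares(rr,[.6,-.1,.043],loss="soft_l1",f_scale=.3,diff_step=1e-4);print("disc",nm,s.x.round(4),s.cost);H[nm]=s.x
np.save("P.npy",P)
def ov(f,fac,x,y):
    im=cv2.convertScaleAbs(cv2.resize(f["frame"][y:y+60,x:x+80],None,fx=5,fy=5,interpolation=cv2.INTER_CUBIC),alpha=1.6)
    dr=lambda L:cv2.polylines(im,[np.round((fac(L,f)-[x,y]+.5)*5-.5).astype(int)],True,(0,255,0),1)
    return im,dr
out=[]
box=lambda x0,x1,y0,y1,z:np.array([(x0,y0,z),(x1,y0,z),(x1,y1,z),(x0,y1,z)])/1e3
for f,x,y in((S,140,225),(T,140,185)):
    im,dr=ov(f,lambda L,f:proj(f,pose(L,P)),x,y)
    for z in(22,-22):
        dr(box(-11,11,27,33,z));dr(box(-11,11,-33,-27,z))
    dr(box(-12,12,-44,44,-22));out.append(im)
cc=(H["T"]+H["S"])/2
for f,x,y in((S,275,145),(T,295,165)):
    im,dr=ov(f,lambda L,f:proj(f,L),x,y)
    for R,z in((43,58),(44,45),(18,70)): dr(np.c_[cc[0]+R/1e3*np.cos(a),cc[1]+R/1e3*np.sin(a),0*a+z/1e3])
    out.append(im)
cv2.imwrite("pics/ov.png",np.vstack([np.hstack(out[:2]),np.hstack(out[2:])]))
E
python3 m.py
```

```text
pliers [0.5151 0.1977 0.0935 0.0799]
[[-0.6, 0.0], [-0.8, -0.2], [1.3, 1.1], [0.2, -0.8], [0.3, -0.2], [1.5, 1.3], [-0.7, 0.2], [-0.7, 0.1], [-0.4, 2.2], [2.4, -0.2], [-0.2, -2.8]]
eyes (array([ 0.556623  , -0.17939805,  0.06561212]), array([-0.0464774 , -0.06060486,  0.07697568,  0.01185335])) (array([ 0.54815687, -0.20052836,  0.0667073 ]), array([ 0.11205117,  0.14879362, -0.18978135, -0.02797487]))
disc T [ 0.5206 -0.1768  0.0432] 0.4985201050278953
disc S [ 0.5136 -0.1713  0.0422] 0.3993499978854791
```

View pics/ov.png

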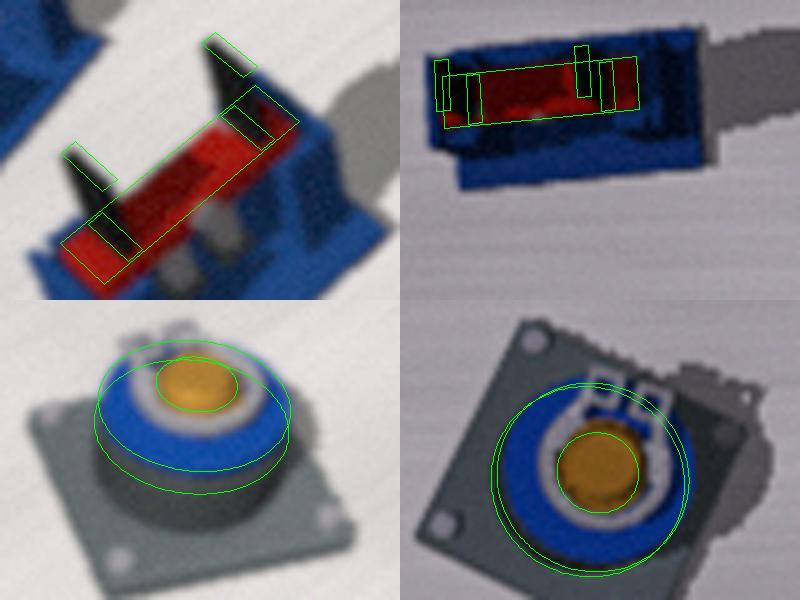

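The bar and hub outlines nearly agree with the model, but the paddle outline in the side view doesn't. I'll zoom in on it.

```bash
python3 - <<'E'
import cv2,pickle,numpy as np
d=pickle.load(open("f0.pkl","rb"))
a=d["side"]["frame"][228:318,140:220];b=d["top"]["frame"][188:228,140:208]
f=lambda i,s:cv2.convertScaleAbs(cv2.resize(i,None,fx=s,fy=s,interpolation=cv2.INTER_NEAREST),alpha=2.2,beta=10)
a=f(a,5);b=f(b,5)
o=np.zeros((450,800,3),np.uint8);o[:,:400]=a;o[:200,420:760]=b
cv2.imwrite("pics/z.png",o)
E
```

```text
(no output)
```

View pics/z.png

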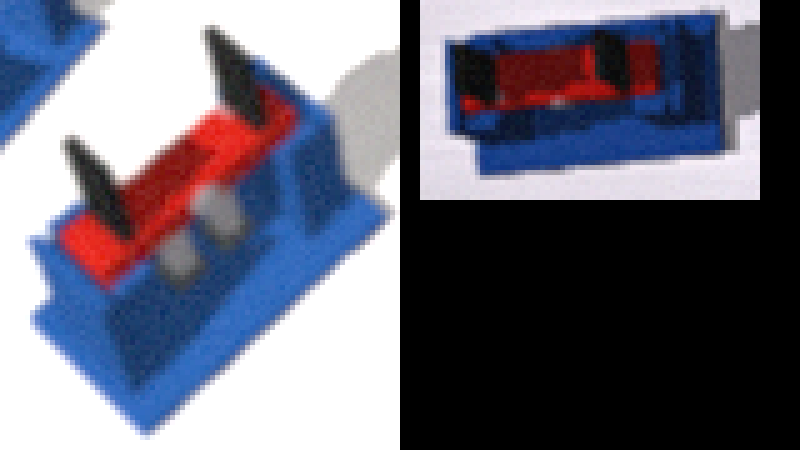

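```bash
python3 - <<'E'
s=open("m.py").read()
i=s.index("C=[");j=s.index("r=lambda p")
s=s[:i]+"""C=[(T,st(432,60),(11,33,22)),(T,st(435,107),(-11,33,22)),(T,st(475,122),(-11,27,-22)),(T,st(576,52),(11,-27,22)),(T,st(580,97),(-11,-27,22)),(T,st(612,110),(-11,-33,-22)),(T,st(640,55),(12,-44,-22)),(T,st(640,107),(-12,-44,-22)),
(S,ss(63,152),(11,33,22)),(S,ss(203,42),(11,-27,22)),(S,ss(118,193),(-11,27,22)),(S,ss(258,80),(-11,-33,22)),(S,ss(132,250),(-11,27,-22)),(S,ss(268,140),(-11,-33,-22)),(S,ss(59,250),(12,44,-22)),(S,ss(302,118),(-12,-44,-22))]
"""+s[j:]
open("m.py","w").write(s)
E
python3 m.py; python3 - <<'E'
from workcell import bot
o=bot.observe();print(o["position"],o["tool_rot"],o["qpos"])
E
```

```text
pliers [0.5154 0.198  0.0921 0.0722]
[[0.5, -0.1], [0.2, 0.7], [1.3, -0.0], [-0.4, -1.1], [-0.7, 0.1], [0.5, -0.1], [-0.8, 0.4], [-0.2, 0.5], [-0.6, 0.5], [-0.3, 0.7], [-0.4, -2.3], [-0.3, -2.1], [1.8, 0.3], [1.1, 0.4], [0.1, -1.1], [-0.7, 1.3]]
eyes (array([ 0.556623  , -0.17939805,  0.06561212]), array([-0.0464774 , -0.06060486,  0.07697568,  0.01185335])) (array([ 0.54815687, -0.20052836,  0.0667073 ]), array([ 0.11205117,  0.14879362, -0.18978135, -0.02797487]))
disc T [ 0.5206 -0.1768  0.0432] 0.4985201050278953
disc S [ 0.5136 -0.1713  0.0422] 0.3993499978854791
[ 0.14102205 -0.60857822  0.23079243] [-3.14058586e+00  6.52880232e-05  2.27704077e-01] [ 1.27282952  0.52194842 -0.03631125  1.59993638  0.0211846   1.02110114
 -0.11282943]
```

```bash
cat > go.py <<'E'
import sys,numpy as np
from scipy.spatial.transform import Rotation as Ro
from workcell import bot
def go(x,y,z,yawdeg):
    o=bot.observe();R=Ro.from_euler("xyz",o["tool_rot"])
    s=R.inv().apply(np.array([x,y,z])-o["position"])*100
    t=Ro.from_euler("xyz",[np.pi,0,np.radians(yawdeg)])
    print("shift cm",s.round(2),"rot",np.degrees((R.inv()*t).as_rotvec()).round(2))
def st():
    o=bot.observe();print(round(o["clock"],2),o["position"].round(4),np.degrees(o["tool_rot"]).round(2),"F",o["force"].round(1),"w",round(o["grip_width"],4),"f",round(o["finger_force"],1),"q7",o["qpos"][6].round(2))
if __name__=="__main__":
    st()
    if len(sys.argv)>4: go(*map(float,sys.argv[1:5]))
E
python3 go.py .5 -.18 .25 -10;python3 go.py .515 .198 .25 4.2
```

```text
0.1 [ 0.141  -0.6086  0.2308] [-179.94    0.     13.05] F [0.3 0.4 0.4] w 0.0853 f 0.0 q7 -0.11
shift cm [ 44.65 -33.65  -1.89] rot [-6.000e-02  2.000e-02  2.305e+01]
0.1 [ 0.141  -0.6086  0.2308] [-179.94    0.     13.05] F [0.3 0.4 0.4] w 0.0853 f 0.0 q7 -0.11
shift cm [ 54.64 -70.14  -1.85] rot [-0.06  0.01  8.85]
```

>>> servo_tool:
  plan:
    - [8.5,5,-3,-1.9,0,0,3]
    - [8.5,44.6,-33.6,-1.9,0,0,9]
    - [8.5,44.6,-33.6,-1.9,0,0,9]
    - [8.5,44.6,-33.6,-1.9,0,0,9]
    - [8.5,44.6,-33.6,-1.9,0,0,9]
    - [8.5,44.6,-33.6,-1.9,0,0,9]
    - [8.5,44.6,-33.6,-1.9,0,0,9]
    - [8.5,44.6,-33.6,-1.9,0,0,9]
    - [8.5,44.6,-33.6,-1.9,0,0,9]
    - [8.5,44.6,-33.6,-1.9,0,0,9]

```text
clock: 1.1
position: [0.4618, -0.2263, 0.2499]
tool_rot: [3.142, 0.0, 0.071]
force: [1.3, -1.2, -1.0]
grip_width: 0.0852
finger_force: 0.0
```

```bash
python3 go.py .515 .198 .25 4.2
```

```text
1.1 [ 0.4618 -0.2263  0.2499] [180.     0.     4.04] F [ 1.3 -1.2 -1. ] w 0.0852 f 0.0 q7 -1.23
shift cm [ 8.300e+00 -4.195e+01 -1.000e-02] rot [ 0.    0.   -0.16]
```

>>> servo_tool:
  plan:
    - [8.5,8.3,-42,0,0,0,0]
    - [8.5,8.3,-42,0,0,0,0]
    - [8.5,8.3,-42,0,0,0,0]
    - [8.5,8.3,-42,0,0,0,0]
    - [8.5,8.3,-42,0,0,0,0]
    - [8.5,8.3,-42,0,0,0,0]
    - [8.5,8.3,-42,0,0,0,0]
    - [8.5,8.3,-42,0,0,0,0]
    - [8.5,8.3,-42,0,0,0,0]
    - [8.5,8.3,-42,0,0,0,0]

```text
clock: 2.1
position: [0.5133, 0.2012, 0.2494]
tool_rot: [-3.14, 0.001, 0.076]
force: [0.6, -0.7, 0.2]
grip_width: 0.0849
finger_force: 0.0
```

```bash
python3 go.py .515 .198 .12 4.2
```

```text
2.1 [0.5133 0.2012 0.2494] [-1.799e+02  5.000e-02  4.360e+00] F [ 0.6 -0.7  0.2] w 0.0849 f 0.0 q7 -2.12
shift cm [ 0.15  0.36 12.94] rot [-0.1   0.05  0.16]
```

>>> servo_tool:
  plan:
    - [8.5,0.1,0.2,4,0,0,0]
    - [8.5,0.1,0.2,8,0,0,0]
    - [8.5,0.1,0.2,11.4,0,0,0]
    - [8.5,0.1,0.2,11.4,0,0,0]
    - [8.5,0.1,0.2,11.4,0,0,0]
    - [8.5,0.1,0.2,11.4,0,0,0]

```text
clock: 2.7
position: [0.5161, 0.195, 0.1377]
tool_rot: [-3.141, -0.002, 0.07]
force: [-0.5, 0.3, 1.1]
grip_width: 0.0851
finger_force: 0.0
```

```bash
python3 go.py .515 .198 .082 4.2; python3 - <<'E'
from workcell import bot
import cv2,pickle,numpy as np
d={n:bot.grab_frame(n) for n in("side","top")};pickle.dump(d,open("f1.pkl","wb"))
f=lambda i:cv2.convertScaleAbs(cv2.resize(i,None,fx=4,fy=4,interpolation=cv2.INTER_CUBIC),alpha=1.8,beta=5)
cv2.imwrite("pics/g1.png",np.hstack([f(d["side"]["frame"][190:320,120:220]),f(d["top"]["frame"][140:270,110:210])]))
E
```

```text
2.7 [0.5161 0.195  0.1377] [-1.7996e+02 -1.2000e-01  4.0300e+00] F [-0.5  0.3  1.1] w 0.0851 f 0.0 q7 -2.18
shift cm [-0.1  -0.31  5.57] rot [-0.04 -0.12 -0.17]
```

View pics/g1.png

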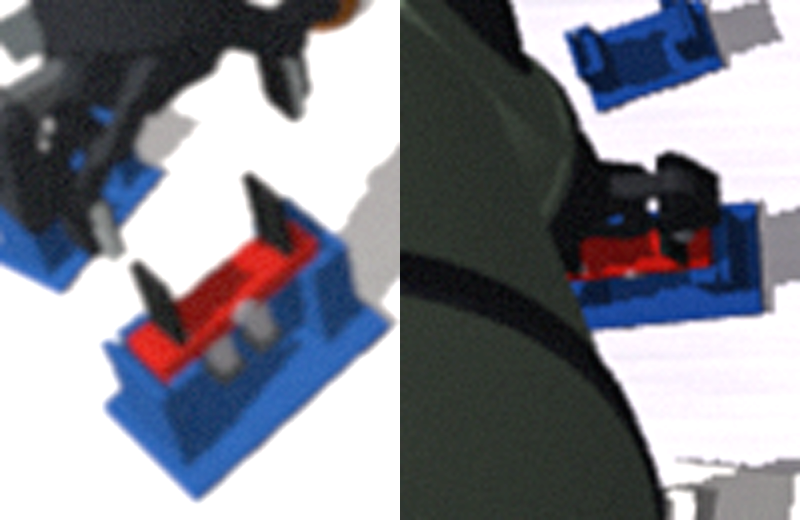

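>>> servo_tool:
  plan:
    - [8.5,-0.1,-0.3,2,0,0.1,0]
    - [8.5,-0.1,-0.3,4,0,0.1,0]
    - [8.5,-0.1,-0.3,5.5,0,0.1,0]
    - [8.5,-0.1,-0.3,6,0,0.1,0]
    - [8.5,-0.1,-0.3,6,0,0.1,0]
    - [8.5,-0.1,-0.3,6,0,0.1,0]

```text
clock: 3.4
position: [0.5145, 0.1979, 0.0769]
tool_rot: [-3.141, -0.003, 0.071]
force: [-0.5, 0.1, -0.2]
grip_width: 0.0852
finger_force: 0.0
```

```bash
python3 go.py .515 .198 .076 4.2
```

```text
3.4 [0.5145 0.1979 0.0769] [-1.7997e+02 -1.7000e-01  4.0400e+00] F [-0.5  0.1 -0.2] w 0.0852 f 0.0 q7 -2.22
shift cm [ 0.05 -0.    0.09] rot [-0.02 -0.17 -0.16]
```

>>> servo_tool:
  plan:
    - [7.5,0,0,0,0,0,0]
    - [7,0,0,0,0,0,0]
    - [6.7,0,0,0,0,0,0]
    - [6.6,0,0,0,0,0,0]
    - [6.5,0,0,0,0,0,0]
    - [6.5,0,0,0,0,0,0]
    - [6.5,0,0,0,0,0,0]
    - [6.5,0,0,0,0,0,0]
  force: 40

```text
clock: 4.2
position: [0.5142, 0.198, 0.0763]
tool_rot: [-3.141, -0.002, 0.071]
force: [-0.2, 0.5, 7.9]
grip_width: 0.0655
finger_force: 8.2
```

```bash
python3 go.py .515 .198 .076 4.2
```

```text
4.2 [0.5142 0.198  0.0763] [-1.7998e+02 -1.4000e-01  4.0600e+00] F [-0.2  0.5  7.9] w 0.0655 f 8.2 q7 -2.22
shift cm [0.08 0.   0.03] rot [-0.02 -0.14 -0.14]
```

>>> servo_tool:
  plan:
    - [6.45,0,0,-0.3,0,0,0]
    - [6.45,0,0,-1,0,0,0]
    - [6.45,0,0,-2.5,0,0,0]
    - [6.45,0,0,-5,0,0,0]
    - [6.45,0,0,-8,0,0,0]
    - [6.45,0,0,-11,0,0,0]
    - [6.45,0,0,-13,0,0,0]
    - [6.45,0,0,-14,0,0,0]
    - [6.45,0,0,-14,0,0,0]
    - [6.45,0,0,-14,0,0,0]

```text
clock: 5.2
position: [0.5134, 0.1974, 0.2151]
tool_rot: [3.141, -0.001, 0.071]
force: [0.2, -0.1, -1.7]
grip_width: 0.065
finger_force: 8.3
```

```bash
python3 go.py .5524 -.19 .216 -21.9
```

```text
5.2 [0.5134 0.1974 0.2151] [ 1.7997e+02 -4.0000e-02  4.0500e+00] F [ 0.2 -0.1 -1.7] w 0.065 f 8.3 q7 -2.14
shift cm [ 1.16 38.92 -0.08] rot [ 2.000e-02 -5.000e-02  2.595e+01]
```

>>> servo_tool:
  plan:
    - [6.45,0,1,0,0,0,0]
    - [6.45,0,3,0,0,0,2]
    - [6.45,0.2,6,0,0,0,4]
    - [6.45,0.3,10,0,0,0,7]
    - [6.45,0.4,14,0,0,0,10]
    - [6.45,0.5,18,0,0,0,13]
    - [6.45,0.6,22,0,0,0,16]
    - [6.45,0.8,26,0,0,0,19]
    - [6.45,0.9,30,0,0,0,22]
    - [6.45,1,33,0,0,0,24]

```text
clock: 6.2
position: [0.5458, -0.1353, 0.2154]
tool_rot: [3.141, -0.001, -0.355]
force: [0.1, 1.2, -1.0]
grip_width: 0.0648
finger_force: 8.3
```

>>> servo_tool:
  plan:
    - [6.45,0.2,2.5,0,0,0,1]
    - [6.45,0.2,4.5,0,0,0,2]
    - [6.45,0.2,5.5,0,0,0,2]
    - [6.45,0.2,5.9,0,0,0,2]
    - [6.45,0.2,5.9,0,0,0,2]
    - [6.45,0.2,5.9,0,0,0,2]

```text
clock: 6.8
position: [0.5291, -0.1859, 0.2159]
tool_rot: [-3.14, -0.002, -0.382]
force: [-0.0, 0.2, -2.2]
grip_width: 0.0647
finger_force: 8.3
```

```bash
python3 go.py .5524 -.19 .216 -21.9; python3 - <<'E'
from workcell import bot
import cv2,pickle,numpy as np
d={n:bot.grab_frame(n) for n in("side","top")};pickle.dump(d,open("f2.pkl","wb"))
f=lambda i,s:cv2.convertScaleAbs(cv2.resize(i,None,fx=s,fy=s,interpolation=cv2.INTER_CUBIC),alpha=1.8,beta=5)
a=f(d["side"]["frame"][85:185,270:350],6);b=f(d["top"]["frame"][120:270,265:365],3)
o=np.zeros((600,790,3),np.uint8);o[:600,:480]=a;o[:450,490:790]=b
cv2.imwrite("pics/g2.png",o)
E
```

```text
6.8 [ 0.5291 -0.1859  0.2159] [-1.7993e+02 -9.0000e-02 -2.1870e+01] F [-0.   0.2 -2.2] w 0.0647 f 8.3 q7 -1.79
shift cm [ 2.32 -0.48 -0.01] rot [-0.07 -0.09  0.03]
```

View pics/g2.png

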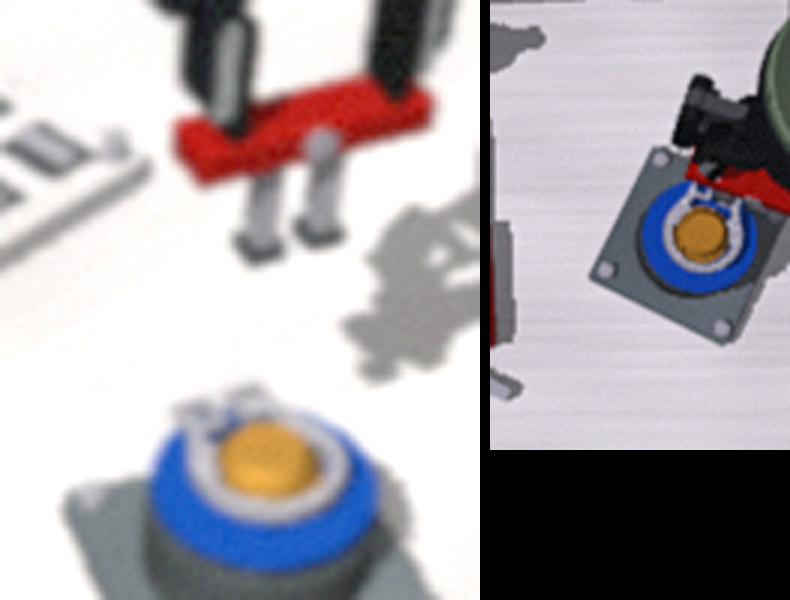

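The pliers hang level in the grip. In the side view the feet are at (258,250) and (318,235), and the bar runs from (180,135) to (432,110). The eyes below are at (200,410) and (250,395). Now I solve the pliers' pose relative to the tool and the eye positions again from this frame.

```bash
cat > m2.py <<'E'
import pickle
from h import *
d=pickle.load(open("f2.pkl","rb"));S,T=d["side"],d["top"]
s=lambda u,v:np.array([270+(u+.5)/6-.5,85+(v+.5)/6-.5]);t=lambda u,v:np.array([265+(u-490+.5)/3-.5,120+(v+.5)/3-.5])
yaw=np.radians(-21.87);tcp=np.array([.5291,-.1859,.2159])
# local to pins-end mid: bar bottom z=46, foot bottom z=4
C=[(S,s(202,186),(-12,44,46)),(S,s(433,124),(-12,-44,46)),(S,s(176,122),(12,44,60)),(S,s(404,72),(12,-44,60)),
(S,s(262,266),(-7,18,4)),(S,s(234,240),(7,18,4)),(S,s(284,250),(-7,4,4)),(S,s(323,247),(-7,-4,4)),(S,s(297,232),(7,-4,4)),(S,s(344,233),(-7,-18,4)),(T,t(687,181),(-12,44,46))]
r=lambda p:np.concatenate([proj(f,pose(np.array(l)/1e3,[*p,yaw]))[0]-q for f,q,l in C])
q=least_squares(r,tcp-[0,0,.06],loss="soft_l1");print(q.x,r(q.x).reshape(-1,2).round(1).tolist())
R=np.array([[np.cos(yaw),np.sin(yaw)],[-np.sin(yaw),np.cos(yaw)]])
print("pins rel tcp, ring-aligned mm",(R@(q.x-tcp)[:2]*1e3).round(1),((q.x-tcp)[2]*1e3).round(1))
e=np.array([.55239,-.18996]);print("eye mid - pins",(R@(e-q.x[:2])*1e3).round(1),"eyes z .0665")
for p in([.55662,-.1794,.069],[.54816,-.20053,.069]): print((proj(S,p)[0]-[270,85])*6)
r2=lambda p:r([p[0],p[1],tcp[2]-.0623])
q=least_squares(r2,tcp[:2],loss="soft_l1");print("fixed z",(R@(q.x-tcp[:2])*1e3).round(1),np.abs(q.fun).max())
E
python3 m2.py
```

```text
[ 0.52996913 -0.19008093  0.15116374] [[0.1, 0.4], [0.7, 0.9], [-0.4, -1.4], [0.6, -2.5], [-1.2, -0.3], [0.4, 0.2], [1.1, 0.8], [-2.0, 0.4], [-0.8, -0.9], [0.4, 1.2], [0.1, -0.3]]
pins rel tcp, ring-aligned mm [ 2.4 -3.6] -64.7
eye mid - pins [20.8  8.5] eyes z .0665
[193.13574897 402.55491704]
[246.60809047 387.67712029]
fixed z [ 0.3 -2.3] 2.9195456711038617
```

>>> servo_tool:
  plan:
    - [6.45,0.7,-0.2,1,0,0,0]
    - [6.45,1.5,-0.4,2.5,0,0,0]
    - [6.45,2.1,-0.6,4,0,0,0]
    - [6.45,2.2,-0.65,5.5,0,0,0]
    - [6.45,2.2,-0.65,6.7,0,0,0]
    - [6.45,2.2,-0.65,7.2,0,0,0]
    - [6.45,2.2,-0.65,7.2,0,0,0]
    - [6.45,2.2,-0.65,7.2,0,0,0]
    - [6.45,2.2,-0.65,7.2,0,0,0]

```text
clock: 7.8
position: [0.552, -0.1892, 0.1446]
tool_rot: [-3.141, -0.003, -0.383]
force: [0.1, -0.6, -1.6]
grip_width: 0.0646
finger_force: 8.3
```

```bash
python3 go.py .5524 -.19 .14 -21.9; python3 - <<'E'
from workcell import bot
import cv2,pickle,numpy as np
d={n:bot.grab_frame(n) for n in("side","top")};pickle.dump(d,open("f3.pkl","wb"))
f=lambda i,s:cv2.convertScaleAbs(cv2.resize(i,None,fx=s,fy=s,interpolation=cv2.INTER_CUBIC),alpha=1.8,beta=5)
a=f(d["side"]["frame"][115:175,285:335],10);b=f(d["top"]["frame"][160:220,310:360],5)
o=np.zeros((600,760,3),np.uint8);o[:600,:500]=a;o[:300,505:755]=b
cv2.imwrite("pics/g3.png",o)
E
```

```text
7.8 [ 0.552  -0.1892  0.1446] [-1.7995e+02 -1.5000e-01 -2.1960e+01] F [ 0.1 -0.6 -1.6] w 0.0646 f 8.3 q7 -1.81
shift cm [0.07 0.06 0.46] rot [-0.05 -0.15 -0.06]
```

View pics/g3.png

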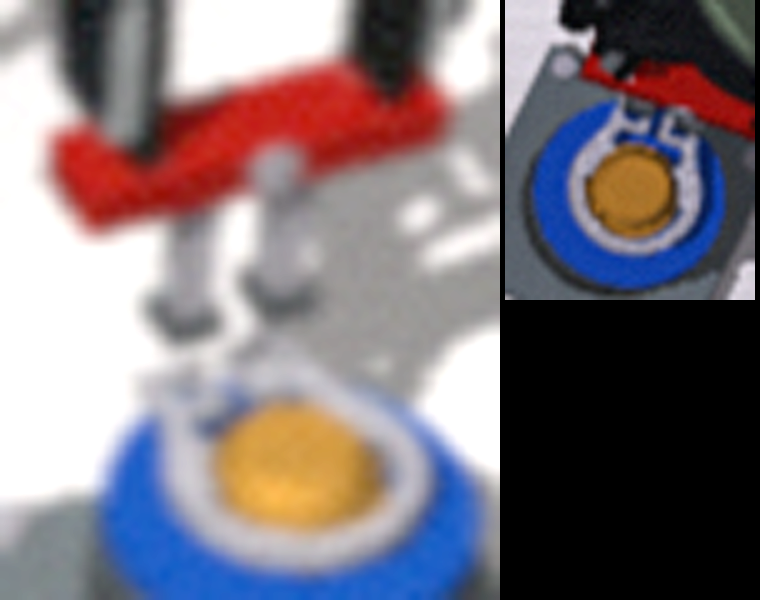

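```bash
cat > m3.py <<'E'
import pickle
from h import *
d=pickle.load(open("f3.pkl","rb"));S,T=d["side"],d["top"]
s=lambda u,v:np.array([285+(u+.5)/10-.5,115+(v+.5)/10-.5])
def at(f,p,z): return least_squares(lambda q:proj(f,[q[0],q[1],z])[0]-p,[.55,-.19]).x
yaw=np.radians(-21.96);R=np.array([[np.cos(yaw),np.sin(yaw)],[-np.sin(yaw),np.cos(yaw)]])
E=[at(S,np.array(p),.069) for p in([302.2,153.5],[311.5,150.7])]
for zf in(.0845,.0863):
    F=[at(S,s(181.5,312),zf),at(S,s(278,295),zf)]
    print(zf,"eye-foot ring mm",[(R@(e-f)*1e3).round(1) for e,f in zip(E,F)],"foot-tcp",(R@(np.mean(F,0)-[.552,-.1892])*1e3).round(1), "sep",(R@(F[0]-F[1])*1e3).round(1),"esep",(R@(E[0]-E[1])*1e3).round(1))
# all foot corners fit (bottom corners), offsets from TCP
C=[((-7,18),s(183,340)),((7,18),s(145,305)),((-7,4),s(218,318)),((-7,-4),s(283,318)),((7,-4),s(243,290)),((-7,-18),s(312,300))]
for z in(.0845,.0863):
    r=lambda p:np.concatenate([proj(S,pose(np.array([*l,0])/1e3,[p[0],p[1],z,yaw]))[0]-q for l,q in C])
    q=least_squares(r,[.55,-.19]);print(z,(R@(np.mean(E,0)-q.x)*1e3).round(1),q.fun.round(1))
E
python3 m3.py
```

```text
0.0845 eye-foot ring mm [array([-7.9,  3.8]), array([-4.3,  2.8])] foot-tcp [ 2.7 -2.4] sep [ 2.9 22.9] esep [-0.7 24. ]
0.0863 eye-foot ring mm [array([-6.1,  2.8]), array([-2.5,  1.6])] foot-tcp [ 0.9 -1.3] sep [ 2.9 22.8] esep [-0.7 24. ]
0.0845 [-5.8  4.5] [-0.6  0.1  0.5 -0.1  1.5  0.8 -1.8 -0.1 -0.6 -1.   0.9  0.2]
0.0863 [-4.   3.4] [-0.6  0.1  0.5 -0.1  1.5  0.8 -1.8 -0.1 -0.6 -1.   0.9  0.2]
```

>>> servo_tool:
  plan:
    - [6.45,-0.1,-0.1,0.3,0,0.1,0]
    - [6.45,-0.2,-0.2,0.6,0,0.1,0]
    - [6.45,-0.2,-0.2,0.9,0,0.1,0]
    - [6.45,-0.2,-0.2,1.0,0,0.1,0]
    - [6.45,-0.2,-0.2,1.0,0,0.1,0]
    - [6.45,-0.2,-0.2,1.0,0,0.1,0]

```text
clock: 8.5
position: [0.5507, -0.1865, 0.1339]
tool_rot: [-3.141, -0.003, -0.383]
force: [0.5, -0.5, -1.7]
grip_width: 0.0648
finger_force: 8.3
```

```bash
python3 go.py .5524 -.19 .1346 -21.9; python3 - <<'E'
from workcell import bot
import cv2,pickle,numpy as np
d={n:bot.grab_frame(n) for n in("side","top")};pickle.dump(d,open("f4.pkl","wb"));d0=pickle.load(open("f0.pkl","rb"))
def f(n,dd,x,y,w=40,h=30,s=10):
    i=cv2.convertScaleAbs(cv2.resize(dd[n]["frame"][y:y+h,x:x+w],None,fx=s,fy=s,interpolation=cv2.INTER_CUBIC),alpha=1.8,beta=5)
    for k in range(0,w,5): cv2.putText(i,str(x+k),(k*s,8),0,.3,(0,0,255),1);cv2.line(i,(k*s,10),(k*s,14),(0,0,255),1)
    for k in range(0,h,5): cv2.putText(i,str(y+k),(5,k*s+4),0,.3,(0,0,255),1);cv2.line(i,(0,k*s),(4,k*s),(0,0,255),1)
    return i
cv2.imwrite("pics/g4.png",np.vstack([np.hstack([f("side",d,290,135),f("side",d0,290,135)]),np.hstack([f("top",d,320,172),f("top",d0,320,172)])]))
E
```

```text
8.5 [ 0.5507 -0.1865  0.1339] [-179.96   -0.19  -21.95] F [ 0.5 -0.5 -1.7] w 0.0648 f 8.3 q7 -1.82
shift cm [ 0.29  0.26 -0.07] rot [-0.04 -0.19 -0.05]
```

View pics/g4.png

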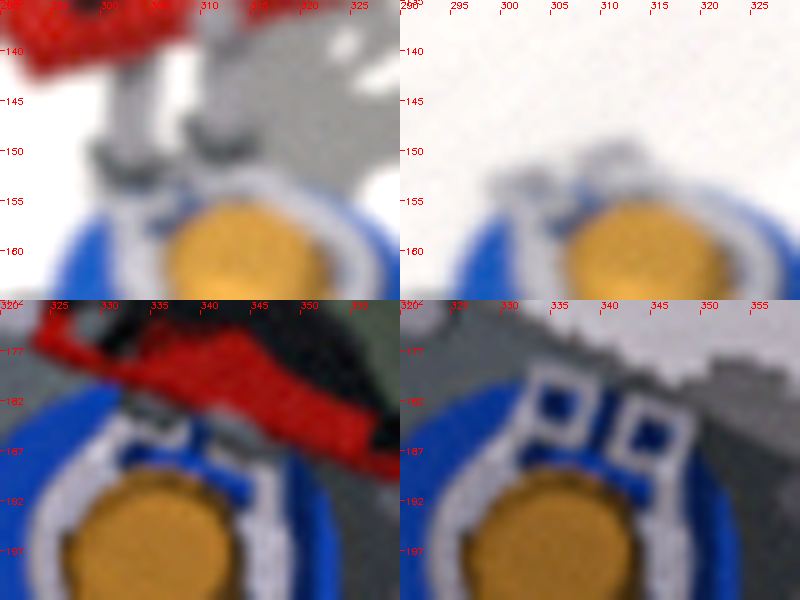

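The pins hang just above the eyes. In the bottom-left top view, the feet's near edges are at (152,420) and (237,456). The eye holes in the reference are at (155,403) and (247,437). In the side view, the feet are at (125,157) and (220,132).

```bash
cat > m4.py <<'E'
import pickle
from h import *
d=pickle.load(open("f0.pkl","rb"));S,T=d["side"],d["top"]
s=lambda u,v:np.array([290+(u+.5)/10-.5,135+(v+.5)/10-.5]);t=lambda u,v:np.array([320+(u+.5)/10-.5,172+(v-300+.5)/10-.5])
def at(f,p,z): return least_squares(lambda q:proj(f,[q[0],q[1],z])[0]-p,[.55,-.19]).x
yaw=np.radians(-21.95);R=np.array([[np.cos(yaw),np.sin(yaw)],[-np.sin(yaw),np.cos(yaw)]]);tcp=np.array([.5507,-.1865])
fm=lambda *a:(R@(np.mean(a,0)-tcp)*1e3)
print("eyes top",fm(at(T,t(155,403),.069),at(T,t(247,437),.069)).round(1)," side",fm(at(S,s(138,185),.069),at(S,s(211,156),.069)).round(1))
for z in(.0735,.0756):
    print(z,"feet top",(fm(at(T,t(152,420),z),at(T,t(237,456),z))+[7,0]).round(1),"side LR corners",fm(at(S,s(90,150),z),at(S,s(160,165),z),at(S,s(182,125),z),at(S,s(257,140),z)).round(1),"side bottom corners",(fm(at(S,s(125,187),z),at(S,s(222,165),z))+[7,-7]).round(1))
e=[at(T,t(155,403),.069),at(T,t(247,437),.069)];v=e[0]-e[1];print("eye yaw top",np.degrees(np.arctan2(-v[0],v[1])))
E
python3 m4.py
```

```text
eyes top [ 2.  -1.4]  side [ 0.2 -2.2]
0.0735 feet top [ 3.5 -0.8] side LR corners [ 3.9 -3. ] side bottom corners [ 1.1 -5.5]
0.0756 feet top [ 3.  -0.5] side LR corners [ 1.7 -1.7] side bottom corners [-1.  -4.2]
eye yaw top -22.20032297695676
```

>>> servo_tool:
  plan:
    - [6.45,-0.07,0,0,0,0.1,0]
    - [6.45,-0.07,0,0.1,0,0.1,0]
    - [6.45,-0.07,0,0.2,0,0.1,0]
    - [6.45,-0.07,0,0.3,0,0.1,0]
    - [6.45,-0.07,0,0.4,0,0.1,0]
    - [6.45,-0.07,0,0.4,0,0.1,0]
    - [6.45,-0.07,0,0.4,0,0.1,0]

```text
clock: 9.3
position: [0.55, -0.1863, 0.1299]
tool_rot: [-3.141, -0.005, -0.383]
force: [0.9, -0.0, -0.8]
grip_width: 0.0644
finger_force: 8.3
```

```bash
python3 go.py .5504 -.1865 .129 -21.9
```

```text
9.3 [ 0.55   -0.1863  0.1299] [-179.96   -0.29  -21.95] F [ 0.9 -0.  -0.8] w 0.0644 f 8.3 q7 -1.82
shift cm [0.05 0.01 0.09] rot [-0.04 -0.29 -0.05]
```

>>> servo_tool:
  plan:
    - [6.45,0,0,0.05,0,-0.3,0]
    - [6.45,0,0,0.1,0,-0.3,0]
    - [6.45,0,0,0.15,0,-0.3,0]
    - [6.45,0,0,0.2,0,-0.3,0]
    - [6.45,0,0,0.2,0,-0.3,0]

```text
clock: 9.8
position: [0.5499, -0.1862, 0.1278]
tool_rot: [-3.141, 0.0, -0.383]
force: [-0.3, -0.5, -2.6]
grip_width: 0.0643
finger_force: 8.4
```

```bash
python3 go.py .5504 -.1865 .127 -21.9
```

```text
9.8 [ 0.5499 -0.1862  0.1278] [-1.7996e+02  2.0000e-02 -2.1950e+01] F [-0.3 -0.5 -2.6] w 0.0643 f 8.4 q7 -1.82
shift cm [0.06 0.01 0.08] rot [-0.04  0.02 -0.05]
```

>>> servo_tool:
  plan:
    - [6.45,0,0,0.05,0,0,0]
    - [6.45,0,0,0.1,0,0,0]
    - [6.45,0,0,0.1,0,0,0]
    - [6.45,0,0,0.1,0,0,0]

```text
clock: 10.2
position: [0.55, -0.1863, 0.1269]
tool_rot: [-3.141, 0.0, -0.383]
force: [0.9, -1.3, -1.4]
grip_width: 0.0645
finger_force: 8.4
```

```bash
python3 go.py .5504 -.1865 .127 -21.9
```

```text
10.2 [ 0.55   -0.1863  0.1269] [-179.96    0.    -21.95] F [ 0.9 -1.3 -1.4] w 0.0645 f 8.4 q7 -1.82
shift cm [ 0.04  0.01 -0.01] rot [-0.04  0.   -0.05]
```

>>> servo_tool:
  plan:
    - [6.45,0,0,0.05,0,0,0]
    - [6.45,0,0,0.1,0,0,0]
    - [6.45,0,0,0.1,0,0,0]

```text
clock: 10.5
position: [0.5501, -0.1862, 0.1258]
tool_rot: [-3.141, 0.0, -0.383]
force: [0.7, -0.8, -1.2]
grip_width: 0.0646
finger_force: 8.4
```

>>> servo_tool:
  plan:
    - [6.45,0,0,0.05,0,0,0]
    - [6.45,0,0,0.05,0,0,0]
    - [6.45,0,0,0.05,0,0,0]

```text
clock: 10.8
position: [0.55, -0.1863, 0.1254]
tool_rot: [-3.141, 0.0, -0.383]
force: [0.9, 0.4, -0.8]
grip_width: 0.0643
finger_force: 8.4
```

>>> servo_tool:
  plan:
    - [6.45,0,0,0.05,0,0,0]
    - [6.45,0,0,0.1,0,0,0]
    - [6.45,0,0,0.1,0,0,0]

```text
clock: 11.1
position: [0.5502, -0.1863, 0.1246]
tool_rot: [-3.141, -0.0, -0.383]
force: [-0.1, -0.9, 4.2]
grip_width: 0.0646
finger_force: 8.9
```

>>> servo_tool:
  plan:
    - [6.3,0,0,-0.05,0,0,0]
    - [6.2,0,0,-0.05,0,0,0]
    - [6.1,0,0,-0.1,0,0,0]
    - [6.0,0,0,-0.1,0,0,0]
    - [6.0,0,0,-0.1,0,0,0]
    - [6.0,0,0,-0.1,0,0,0]

```text
clock: 11.7
position: [0.55, -0.1867, 0.1256]
tool_rot: [-3.141, -0.0, -0.383]
force: [-0.7, -2.7, 7.0]
grip_width: 0.0603
finger_force: 12.0
```

>>> servo_tool:
  plan:
    - [5.9,0,0,0,0,0,0]
    - [5.8,0,0,-0.05,0,0,0]
    - [5.7,0,0,-0.05,0,0,0]
    - [5.6,0,0,-0.1,0,0,0]
    - [5.6,0,0,-0.1,0,0,0]
    - [5.6,0,0,-0.1,0,0,0]

```text
clock: 12.3
position: [0.5502, -0.1862, 0.1265]
tool_rot: [-3.141, -0.0, -0.383]
force: [0.8, -0.1, 6.6]
grip_width: 0.0561
finger_force: 15.0
```

>>> servo_tool:
  plan:
    - [5.5,0,0,-0.03,0,0,0]
    - [5.4,0,0,-0.07,0,0,0]
    - [5.3,0,0,-0.1,0,0,0]
    - [5.2,0,0,-0.13,0,0,0]
    - [5.1,0,0,-0.16,0,0,0]
    - [5.1,0,0,-0.16,0,0,0]
    - [5.1,0,0,-0.16,0,0,0]

```text
clock: 13.0
position: [0.5499, -0.1862, 0.1279]
tool_rot: [-3.141, 0.0, -0.383]
force: [2.6, 0.5, 1.0]
grip_width: 0.0511
finger_force: 17.3
```

>>> servo_tool:
  plan:
    - [5.0,0,0,-0.03,0,0,0]
    - [4.9,0,0,-0.06,0,0,0]
    - [4.8,0,0,-0.08,0,0,0]
    - [4.7,0,0,-0.1,0,0,0]
    - [4.7,0,0,-0.1,0,0,0]
    - [4.7,0,0,-0.1,0,0,0]

```text
clock: 13.6
position: [0.5497, -0.1864, 0.1289]
tool_rot: [-3.141, 0.001, -0.383]
force: [-0.6, -1.3, -2.3]
grip_width: 0.0472
finger_force: 18.8
```

>>> servo_tool:
  plan:
    - [4.6,0,0,0,0,0,0]
    - [4.5,0,0,0,0,0,0]
    - [4.5,0,0,0.05,0,0,0]
    - [4.5,0,0,0.1,0,0,0]
    - [4.5,0,0,0.1,0,0,0]
    - [4.5,0,0,0.1,0,0,0]

```text
clock: 14.2
position: [0.55, -0.1863, 0.128]
tool_rot: [-3.141, 0.0, -0.383]
force: [-0.4, -1.8, -2.4]
grip_width: 0.0454
finger_force: 20.0
```

```bash
python3 go.py .5504 -.1865 .127 -21.9
```

```text
14.2 [ 0.55   -0.1863  0.128 ] [-1.7996e+02  1.0000e-02 -2.1950e+01] F [-0.4 -1.8 -2.4] w 0.0454 f 20.0 q7 -1.82
shift cm [ 0.05 -0.    0.1 ] rot [-0.04  0.01 -0.05]
```

>>> servo_tool:
  plan:
    - [4.5,0,0,0.05,0,0,0]
    - [4.5,0,0,0.1,0,0,0]
    - [4.5,0,0,0.15,0,0,0]
    - [4.5,0,0,0.15,0,0,0]

```text
clock: 14.6
position: [0.5502, -0.1863, 0.1265]
tool_rot: [-3.141, -0.0, -0.383]
force: [0.4, -1.9, 0.5]
grip_width: 0.0454
finger_force: 20.2
```

>>> servo_tool:
  plan:
    - [4.5,0,0,0.05,0,0,0]
    - [4.5,0,0,0.1,0,0,0]
    - [4.5,0,0,0.1,0,0,0]

```text
clock: 14.9
position: [0.5502, -0.1863, 0.1256]
tool_rot: [-3.141, -0.0, -0.383]
force: [0.4, -2.3, 3.9]
grip_width: 0.0453
finger_force: 20.7
```

>>> servo_tool:
  plan:
    - [4.5,0,0,-0.05,0,0,0]
    - [4.5,0,0.06,-0.05,0,0,0]
    - [4.5,0,0.12,-0.05,0,0,0]
    - [4.5,0,0.12,0,0,0,0]
    - [4.5,0,0.12,0.05,0,0,0]
    - [4.5,0,0.12,0.05,0,0,0]

```text
clock: 15.5
position: [0.5499, -0.1869, 0.125]
tool_rot: [-3.14, -0.0, -0.383]
force: [3.1, 3.8, 4.4]
grip_width: 0.0457
finger_force: 20.9
```

```bash
python3 go.py .5504 -.1865 .125 -21.9
```

```text
15.5 [ 0.5499 -0.1869  0.125 ] [-1.7992e+02 -1.0000e-02 -2.1930e+01] F [3.1 3.8 4.4] w 0.0457 f 20.9 q7 -1.82
shift cm [ 0.03 -0.06  0.  ] rot [-0.08 -0.01 -0.03]
```

>>> servo_tool:
  plan:
    - [4.5,0,-0.04,0,0,0,0]
    - [4.5,0,-0.08,0,0,0,0]
    - [4.5,0,-0.08,0.05,0,0,0]
    - [4.5,0,-0.08,0.1,0,0,0]
    - [4.5,0,-0.08,0.1,0,0,0]

```text
clock: 16.0
position: [0.5499, -0.1868, 0.1241]
tool_rot: [-3.141, -0.0, -0.383]
force: [2.6, 1.3, 7.1]
grip_width: 0.0458
finger_force: 21.1
```

>>> servo_tool:
  plan:
    - [4.5,0,0,0.05,0,0,0]
    - [4.5,0,0,0.1,0,0,0]
    - [4.5,0,0,0.1,0,0,0]

```text
clock: 16.3
position: [0.55, -0.1868, 0.1231]
tool_rot: [-3.141, -0.0, -0.383]
force: [2.7, 1.1, 7.1]
grip_width: 0.0454
finger_force: 21.5
```

```bash
cat > tr.py <<'E'
import pickle,sys
from h import *
from workcell import bot
d0=pickle.load(open("f4.pkl","rb"))
n={k:bot.grab_frame(k) for k in("side","top")};pickle.dump(n,open(sys.argv[1],"wb"))
o=bot.observe();P=o["position"];p0=np.array([.5507,-.1865,.1339])
def track(f0,f1,P0w,w,h,lab):
    c=proj(f0,P0w)[0].round().astype(int);up=8
    a=cv2.resize(f0["frame"][c[1]-h:c[1]+h,c[0]-w:c[0]+w],None,fx=up,fy=up,interpolation=cv2.INTER_CUBIC)
    m=12;b=cv2.resize(f1["frame"][c[1]-h-m:c[1]+h+m,c[0]-w-m:c[0]+w+m],None,fx=up,fy=up,interpolation=cv2.INTER_CUBIC)
    r=cv2.matchTemplate(b,a,cv2.TM_CCOEFF_NORMED);_,v,_,l=cv2.minMaxLoc(r)
    print(lab,"px shift",(np.array(l)/up-m).round(2),"score",round(v,3),"TCP predicts",(proj(f0,P0w+P-p0)[0]-proj(f0,P0w)[0]).round(2),"px/mm z",((proj(f0,P0w+[0,0,-.001])-proj(f0,P0w))[0]).round(2))
yaw=np.radians(-22);q=lambda L:pose(np.array(L)/1e3,[p0[0],p0[1],p0[2]-.0623,yaw])[0]
S0,S1=d0["side"],n["side"]
track(S0,S1,q((-12,44,50)),5,5,"barL");track(S0,S1,q((-12,-44,50)),5,5,"barR");track(S0,S1,q((-12,0,46)),10,4,"barmid")
print(P.round(4),o["force"].round(1))
E
python3 tr.py f5.pkl
```

```text
barL px shift [-0.25  5.38] score 0.988 TCP predicts [0.07 3.98] px/mm z [-0.03  0.36]
barR px shift [-0.5   4.75] score 0.851 TCP predicts [-0.27  3.97] px/mm z [-0.06  0.36]
barmid px shift [0.62 4.88] score 0.848 TCP predicts [-0.1   3.95] px/mm z [-0.04  0.36]
[ 0.55   -0.1868  0.1231] [2.  1.2 8.4]
```

>>> servo_tool:
  plan:
    - [4.5,0,0,0.05,0,0,0]
    - [4.5,0,0,0.1,0,0,0]
    - [4.5,0,0,0.1,0,0,0]

```text
clock: 16.7
position: [0.55, -0.1868, 0.1222]
tool_rot: [-3.141, -0.0, -0.383]
force: [2.0, 0.8, 8.1]
grip_width: 0.0452
finger_force: 21.8
```

>>> servo_tool:
  plan:
    - [4.5,0,0,0.05,0,0,0]
    - [4.5,0,0,0.1,0,0,0]
    - [4.5,0,0,0.1,0,0,0]

```text
clock: 17.0
position: [0.5501, -0.1868, 0.1213]
tool_rot: [-3.141, -0.0, -0.383]
force: [1.5, 1.4, 10.5]
grip_width: 0.0452
finger_force: 22.1
```

>>> servo_tool:
  plan:
    - [4.5,0,0,0.05,0,0,0]
    - [4.5,0,0,0.08,0,0,0]
    - [4.5,0,0,0.08,0,0,0]

```text
clock: 17.3
position: [0.5501, -0.1868, 0.1206]
tool_rot: [-3.141, -0.001, -0.383]
force: [1.3, 1.3, 12.2]
grip_width: 0.0454
finger_force: 22.3
```

```bash
cat >> tr.py <<'E'
f0=pickle.load(open("f0.pkl","rb"))
ax=np.array([.5206,-.1768])
for nm,ang in(("rim front",150),("rim front2",180),("rim3",120),("rim4",210)):
    c,s=np.cos(np.radians(ang)),np.sin(np.radians(ang))
    track(f0["side"],S1,np.array([*(ax+.043*np.array([c,s])),.054]),6,5,nm)
for nm,ang in(("ring back",158),("ring b2",130),("ring b3",185)):
    c,s=np.cos(np.radians(ang)),np.sin(np.radians(ang))
    track(f0["side"],S1,np.array([*(ax+.028*np.array([c,s])),.066]),5,4,nm)
E
python3 tr.py f6.pkl
```

```text
barL px shift [-0.25  6.25] score 0.986 TCP predicts [-0.05  4.84] px/mm z [-0.03  0.36]
barR px shift [-0.5   5.62] score 0.86 TCP predicts [-0.46  4.82] px/mm z [-0.06  0.36]
barmid px shift [0.5  5.75] score 0.843 TCP predicts [-0.26  4.8 ] px/mm z [-0.04  0.36]
[ 0.5501 -0.1868  0.1206] [ 1.9  1.5 12.7]
rim front px shift [-1.75  2.62] score 0.9 TCP predicts [-0.36  4.31] px/mm z [-0.05  0.32]
rim front2 px shift [-0.62  2.38] score 0.932 TCP predicts [-0.45  4.31] px/mm z [-0.06  0.32]
rim3 px shift [1.5  2.75] score 0.916 TCP predicts [-0.24  4.3 ] px/mm z [-0.04  0.32]
rim4 px shift [0.   1.38] score 0.97 TCP predicts [-0.49  4.31] px/mm z [-0.06  0.32]
ring back px shift [-1.12  4.  ] score 0.967 TCP predicts [-0.35  4.4 ] px/mm z [-0.05  0.33]
ring b2 px shift [-0.75  4.  ] score 0.971 TCP predicts [-0.29  4.4 ] px/mm z [-0.04  0.33]
ring b3 px shift [-0.62  3.75] score 0.968 TCP predicts [-0.4  4.4] px/mm z [-0.05  0.33]
```

>>> servo_tool:
  plan:
    - [4.7,0,0,0.03,0,0,0]
    - [4.9,0,0,0.06,0,0,0]
    - [5.1,0,0,0.09,0,0,0]
    - [5.3,0,0,0.13,0,0,0]
    - [5.3,0,0,0.13,0,0,0]

```text
clock: 17.9
position: [0.5499, -0.1872, 0.1193]
tool_rot: [-3.141, -0.0, -0.384]
force: [1.1, -0.3, 12.1]
grip_width: 0.0532
finger_force: 12.5
```

>>> servo_tool:
  plan:
    - [5.5,0,0,0.04,0,0,0]
    - [5.7,0,0,0.08,0,0,0]
    - [5.9,0,0,0.12,0,0,0]
    - [5.9,0,0,0.12,0,0,0]

```text
clock: 18.3
position: [0.5499, -0.1872, 0.118]
tool_rot: [-3.141, -0.0, -0.384]
force: [0.5, -0.4, 11.0]
grip_width: 0.0593
finger_force: 9.1
```

>>> servo_tool:
  plan:
    - [6.1,0,0,0.03,0,0,0]
    - [6.3,0,0,0.05,0,0,0]
    - [6.45,0,0,0.05,0,0,0]
    - [6.45,0,0,0,0,0,0]
    - [6.45,0,0,-0.1,0,0,0]
    - [6.45,0,0,-0.2,0,0,0]
    - [6.45,0,0,-0.2,0,0,0]
    - [6.45,0,0,-0.2,0,0,0]

```text
clock: 19.1
position: [0.5497, -0.1865, 0.1196]
tool_rot: [-3.141, 0.001, -0.383]
force: [0.4, -0.1, -1.6]
grip_width: 0.0644
finger_force: 8.3
```

```bash
python3 tr.py f7.pkl
```

```text
barL px shift [0.   4.75] score 0.997 TCP predicts [-0.03  5.32] px/mm z [-0.03  0.36]
barR px shift [-0.5   4.25] score 0.923 TCP predicts [-0.46  5.3 ] px/mm z [-0.06  0.36]
barmid px shift [-0.25  4.88] score 0.993 TCP predicts [-0.25  5.27] px/mm z [-0.04  0.36]
[ 0.5498 -0.1866  0.1196] [-0.   0.1 -1.8]
rim front px shift [-1.62  2.  ] score 0.905 TCP predicts [-0.35  4.76] px/mm z [-0.05  0.32]
rim front2 px shift [-0.12  1.38] score 0.934 TCP predicts [-0.45  4.76] px/mm z [-0.06  0.32]
rim3 px shift [1.12 2.  ] score 0.92 TCP predicts [-0.23  4.76] px/mm z [-0.04  0.32]
rim4 px shift [0.12 0.88] score 0.971 TCP predicts [-0.49  4.76] px/mm z [-0.06  0.32]
ring back px shift [-0.75  3.38] score 0.976 TCP predicts [-0.35  4.85] px/mm z [-0.05  0.33]
ring b2 px shift [-0.38  3.25] score 0.984 TCP predicts [-0.28  4.85] px/mm z [-0.04  0.33]
ring b3 px shift [-0.38  3.12] score 0.969 TCP predicts [-0.4   4.85] px/mm z [-0.05  0.33]
```

>>> servo_tool:
  plan:
    - [6.45,0,0,-0.3,0,0,0]
    - [6.45,0,0,-0.8,0,0,0]
    - [6.45,0,0,-1.5,0,0,0]
    - [6.45,0,0,-3,0,0,0]
    - [6.45,0,0,-5,0,0,0]
    - [6.45,0,0,-7.5,0,0,0]
    - [6.45,0,0,-9,0,0,0]
    - [6.45,0,0,-9.6,0,0,0]
    - [6.45,0,0,-9.6,0,0,0]

```text
clock: 20.1
position: [0.5501, -0.1868, 0.2165]
tool_rot: [-3.141, -0.001, -0.383]
force: [0.3, -0.4, -1.7]
grip_width: 0.0645
finger_force: 8.3
```

```bash
python3 tr.py f8.pkl | tail -7;python3 go.py .5142 .198 .215 4.06
```

```text
rim front px shift [-1.5  2. ] score 0.905 TCP predicts [  4.79 -28.  ] px/mm z [-0.05  0.32]
rim front2 px shift [-0.12  1.38] score 0.932 TCP predicts [  5.39 -28.  ] px/mm z [-0.06  0.32]
rim3 px shift [1.12 2.  ] score 0.922 TCP predicts [  4.   -27.99] px/mm z [-0.04  0.32]
rim4 px shift [0.12 1.  ] score 0.973 TCP predicts [  5.62 -28.  ] px/mm z [-0.06  0.32]
ring back px shift [-0.88  3.38] score 0.977 TCP predicts [  4.77 -28.62] px/mm z [-0.05  0.33]
ring b2 px shift [-0.38  3.25] score 0.985 TCP predicts [  4.31 -28.62] px/mm z [-0.04  0.33]
ring b3 px shift [-0.38  3.12] score 0.972 TCP predicts [  5.09 -28.62] px/mm z [-0.05  0.33]
20.2 [ 0.5495 -0.1866  0.2151] [-1.7996e+02  5.0000e-02 -2.1950e+01] F [ 0.3 -0.3 -2.6] w 0.0643 f 8.3 q7 -1.8
shift cm [-17.65 -34.35   0.05] rot [ -0.05   0.04 -26.01]
```

>>> servo_tool:
  plan:
    - [6.45,-0.6,-1,0,0,0,0]
    - [6.45,-1.6,-3,0,0,0,-3]
    - [6.45,-3,-6,0,0,0,-6]
    - [6.45,-5,-9.5,0,0,0,-9]
    - [6.45,-7,-13.5,0,0,0,-12]
    - [6.45,-9,-17.5,0,0,0,-15]
    - [6.45,-11,-21.5,0,0,0,-18]
    - [6.45,-13,-25.5,0,0,0,-21]
    - [6.45,-15,-29,0,0,0,-24]
    - [6.45,-16.5,-32,0,0,0,-26]

```text
clock: 21.2
position: [0.5143, 0.1759, 0.2158]
tool_rot: [-3.14, 0.0, 0.079]
force: [0.4, -0.1, -0.7]
grip_width: 0.0647
finger_force: 8.3
```

```bash
python3 go.py .5142 .198 .215 4.06
```

```text
21.2 [0.5143 0.1759 0.2158] [-1.7992e+02  2.0000e-02  4.5000e+00] F [ 0.4 -0.1 -0.7] w 0.0647 f 8.3 q7 -2.09
shift cm [ 0.16 -2.2   0.09] rot [-0.08  0.02  0.44]
```

>>> servo_tool:
  plan:
    - [6.45,0.1,-1.2,0,0,0,0]
    - [6.45,0.1,-2.2,0,0,0,0]
    - [6.45,0.1,-2.4,0,0,0,0]
    - [6.45,0.1,-2.4,0,0,0,0]
    - [6.45,0.1,-2.4,0,0,0,0]
    - [6.45,0.1,-2.4,0,0,0,0]

```text
clock: 21.8
position: [0.5159, 0.1949, 0.216]
tool_rot: [-3.141, -0.0, 0.069]
force: [0.0, 0.5, -2.2]
grip_width: 0.0644
finger_force: 8.3
```

```bash
python3 go.py .5142 .198 .1 4.06
```

```text
21.8 [0.5159 0.1949 0.216 ] [-1.7998e+02 -1.0000e-02  3.9800e+00] F [ 0.   0.5 -2.2] w 0.0644 f 8.3 q7 -2.13
shift cm [-0.15 -0.32 11.6 ] rot [-0.02 -0.01 -0.08]
```

>>> servo_tool:
  plan:
    - [6.45,-0.15,-0.3,1,0,0,0]
    - [6.45,-0.15,-0.32,3,0,0,0]
    - [6.45,-0.15,-0.32,5.5,0,0,0]
    - [6.45,-0.15,-0.32,8,0,0,0]
    - [6.45,-0.15,-0.32,10.5,0,0,0]
    - [6.45,-0.15,-0.32,11.6,0,0,0]
    - [6.45,-0.15,-0.32,11.6,0,0,0]
    - [6.45,-0.15,-0.32,11.6,0,0,0]

```text
clock: 22.6
position: [0.5143, 0.1992, 0.1005]
tool_rot: [-3.141, -0.001, 0.071]
force: [0.5, 0.7, -1.0]
grip_width: 0.0645
finger_force: 8.3
```

```bash
python3 go.py .5142 .198 .085 4.06
```

```text
22.6 [0.5143 0.1992 0.1005] [-1.7994e+02 -3.0000e-02  4.0500e+00] F [ 0.5  0.7 -1. ] w 0.0645 f 8.3 q7 -2.21
shift cm [-0.02  0.12  1.55] rot [-0.06 -0.03 -0.01]
```

>>> servo_tool:
  plan:
    - [6.45,0,0.12,0.5,0,0,0]
    - [6.45,0,0.12,1,0,0,0]
    - [6.45,0,0.12,1.5,0,0,0]
    - [6.45,0,0.12,1.9,0,0,0]
    - [6.45,0,0.12,2.1,0,0,0]
    - [6.45,0,0.12,2.1,0,0,0]

```text
clock: 23.2
position: [0.5139, 0.1978, 0.0787]
tool_rot: [-3.141, 0.0, 0.071]
force: [-0.1, 0.2, -1.2]
grip_width: 0.0648
finger_force: 8.3
```

>>> servo_tool:
  plan:
    - [6.45,0,0,0.1,0,0,0]
    - [6.45,0,0,0.2,0,0,0]
    - [6.45,0,0,0.3,0,0,0]
    - [6.45,0,0,0.3,0,0,0]

```text
clock: 23.6
position: [0.5141, 0.1978, 0.0759]
tool_rot: [-3.141, -0.0, 0.071]
force: [-0.3, 0.7, -1.8]
grip_width: 0.0645
finger_force: 8.3
```

>>> servo_tool:
  plan:
    - [6.45,0,0,0.1,0,0,0]
    - [6.45,0,0,0.2,0,0,0]
    - [6.45,0,0,0.2,0,0,0]

```text
clock: 23.9
position: [0.5144, 0.1979, 0.0744]
tool_rot: [-3.141, -0.001, 0.071]
force: [-0.6, -0.8, 5.6]
grip_width: 0.0644
finger_force: 8.3
```

>>> servo_tool:
  plan:
    - [6.45,0,0,0.1,0,0,0]
    - [6.45,0,0,0.1,0,0,0]
    - [6.45,0,0,0.1,0,0,0]

```text
clock: 24.2
position: [0.5146, 0.1979, 0.0736]
tool_rot: [-3.141, -0.001, 0.071]
force: [0.4, -1.3, 7.9]
grip_width: 0.0646
finger_force: 8.3
```

>>> servo_tool:
  plan:
    - [6.6,0,0,0,0,0,0]
    - [6.8,0,0,0,0,0,0]
    - [7.2,0,0,0,0,0,0]
    - [7.8,0,0,0,0,0,0]
    - [8.5,0,0,0,0,0,0]
    - [8.5,0,0,0,0,0,0]
    - [8.5,0,0,-1,0,0,0]
    - [8.5,0,0,-3,0,0,0]
    - [8.5,0,0,-5,0,0,0]

```text
clock: 25.1
position: [0.5139, 0.1978, 0.1241]
tool_rot: [-3.141, 0.0, 0.071]
force: [0.3, -0.2, -1.2]
grip_width: 0.0849
finger_force: 0.0
```

>>> servo_tool:
  plan:
    - [8.5,0,0,-2,0,0,0]
    - [8.5,0,0,-5,0,0,0]
    - [8.5,0,5,-9,0,0,0]
    - [8.5,0,10,-12,0,0,0]
    - [8.5,0,15,-12,0,0,0]
    - [8.5,0,20,-12,0,0,0]
    - [8.5,0,20,-12,0,0,0]
    - [8.5,0,20,-12,0,0,0]
    - [8.5,0,20,-12,0,0,0]

```text
clock: 26.0
position: [0.5282, -0.0015, 0.2434]
tool_rot: [-3.14, -0.001, 0.07]
force: [0.2, -0.3, -0.2]
grip_width: 0.0846
finger_force: 0.0
```

```bash
python3 go.py; python3 - <<'E'
from workcell import bot
import cv2,pickle,numpy as np
d={n:bot.grab_frame(n) for n in("side","top")};d0=pickle.load(open("f0.pkl","rb"))
def f(n,dd,x,y,w,h,s): return cv2.convertScaleAbs(cv2.resize(dd[n]["frame"][y:y+h,x:x+w],None,fx=s,fy=s,interpolation=cv2.INTER_CUBIC),alpha=1.8,beta=5)
cv2.imwrite("pics/end.png",np.hstack([np.vstack([f("side",k,140,225,80,60,5),f("side",k,275,145,80,60,5)]) for k in(d,d0)]))
g=lambda k:cv2.cvtColor(k["side"]["frame"],cv2.COLOR_BGR2GRAY).astype(np.float32)[228:285,145:205]
print("stand patch shift px",cv2.phaseCorrelate(g(d0),g(d)))
E
```

```text
26.0 [ 0.5282 -0.0015  0.2434] [-1.7993e+02 -4.0000e-02  4.0300e+00] F [ 0.2 -0.3 -0.2] w 0.0846 f 0.0 q7 -1.73
stand patch shift px ((0.3922483030374444, -0.13350589835382465), 0.9355893625153435)
```

View pics/end.png

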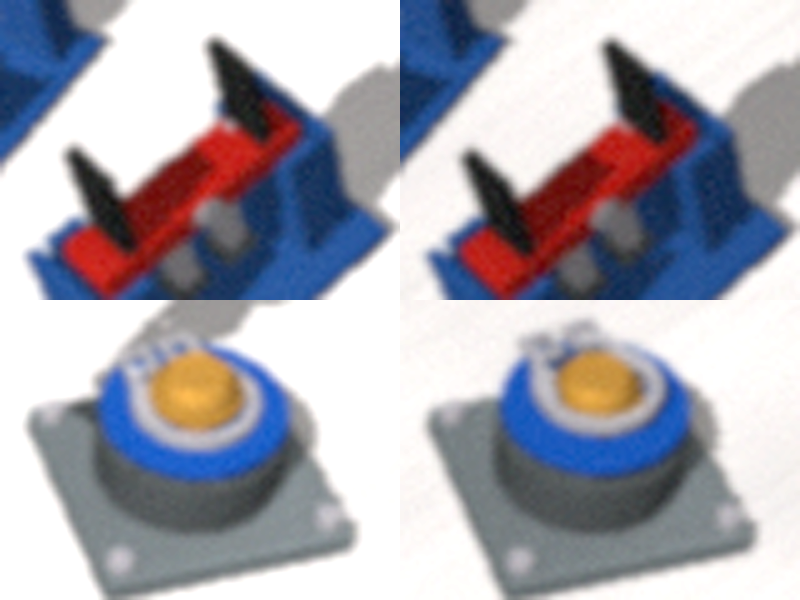

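The pliers are back in the stand, almost exactly where they started (bar at about 180,210). The ring (195,410) is closed below the brass shoulder and the disc is held down.

```bash
python3 -c "
from workcell import bot
print(bot.job_done())"
```

```text
the job is handed in; nothing more can be done
None
```

I handed the job in at about 26 s of the 72 s allowed: the last pictures show the ring closed in the groove below the shoulder and the pliers upright in the big blue stand, but the hand-in returned no verdict.

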